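Index the magnifier arm over the sample dish

ROBOT

A 6-joint arm with a two-finger parallel gripper is mounted at the origin on the work surface; the furniture and walls round the work are solid. World frame = base frame: x ahead of the robot, y to its left, z up, the work surface at z = 0. Lengths are in mm, angles in rad, forces in N, time in s.
With the tool pointing down it reaches from about 350 to 775 mm from the base axis. Payload 5.5 kg.
Tool frame: the origin (TCP) lies at the very end of the fingers, on their centre line; the grasp point (between the pads) lies behind it (ctrl.grasp_offset is the z of the grasp point in the tool frame, in mm); z points along the fingers, y is the line along which they close (so a half turn about z gives the same grasp; the last joint's range is limited). The gripper opens to 85 mm and grips with 20 to 120 N. Pads are 22 mm wide; open, the fingers measure 114 mm over their backs; the gripper's body (76 mm by 85 mm) begins 54 mm behind the grasp point. The pads swing forward as they close: fully open they stand 13 mm farther back than shut.
Start: joints at [1.166, 0.313, 0.046, 1.304, 0, 1.431], TCP at [150.51, 554.994, 231.323] pointing down, gripper open.
Joint ranges: [-2.76, 2.76], [-0.86, 1.69], [-1.03, 1.26], [-2.2, 2.34], [-1.47, 1.5], [-3.14, 3.14]. Speed limits (rad/s): [2.57, 2.57, 3.14, 3.14, 3.14, 3.14].

INTERFACE

Orientations are given as [roll, pitch, yaw] about the fixed x, y, z axes, in that order (R = Rz(yaw) Ry(pitch) Rx(roll)).
In Python, from plant import sensors, get_image, hand_in, ctrl gives the robot as it stands. The module is installed in compiled form; this text tells all that it offers.
- The arm moves only by the shell command python3 -m creep 'ROWS' [OPENING] [FORCE]. ROWS is JSON, a list of rows, each a list of 2 entries, a list of its own where there are three numbers: the shift along the tool's x, y, z in mm, then the turn, a rotation vector about the tool's x, y, z in rad. In form: [[[dx, dy, dz], [rx, ry, rz]], ...]. A call has 1 to 8 rows; each row is the pose to reach, as a shift and turn from the pose commanded when the call began, along the tool's axes at that moment; what a row does not reach only later rows make up. A row lasts 1/8 s, in which the tool goes at most 62.5 mm and 10.7 degrees, less where a joint would pass 70% of its speed; a pose out of reach is approached as far as the arm can. A call with a gripper value outside its range is refused whole. OPENING is the finger opening in mm, from 0 to 85.4, set as the call begins (- or left out, the last holds). The fingers move at their own pace and stop on an object; FORCE is the grip in N (left out, the last holds). Time passes only in rows, so rows that repeat a pose let the fingers close. It gives the time, the measured TCP pose, the force, the opening and the grip force at its end, in the units of the state.
- sensors.get_state(): the state, without advancing time (a new reading comes with each control period).
- get_image(name): name is "scene" or "top"; returns a dict with "color" (480x640x3 uint8, blue, green, red), "K" (3x3 intrinsics, pixels), "rvec" (rotation vector, rad) and "tvec" (3), from world to camera coordinates, as OpenCV has them. Camera axes: x right, y down, z forward; pixel columns grow to the right and rows downward; lengths in mm; the calibration is good to about 2 mm. A picture is of the moment at which its call begins. There is no depth.
- hand_in(): hands the job in; it is judged then, once.
The state is a dict: "clock": time; "joints": joint angles; "joint_velocities": joint speeds; "joint_torque": joint torques, N m; "tcp_pos": TCP position; "tcp_rot": TCP orientation; "force": force on the tool from outside, world axes, zero at the start; "torque": the same for the moment, N m; "finger_gap": finger opening in mm; "grip_force": force on a finger pad.
Only numpy, scipy, OpenCV 4.12 (cv2) and the standard library are available. Lean on these libraries where they do the work, as an engineer would, in place of code of your own. Each camera call takes 0.05 s, during which the arm holds its last target. There are 200 camera calls.

TASK

The magnifier arm on the bench stand is parked in its middle index hole. Hook a fingertip through the pull ring and lift the spring pin (hook it only, do not grip or pinch the ring), swing the arm one hole so that the lens comes over the open petri dish standing on the stand and not over the white wafer carrier, and let the pin drop fully home in that hole. Do not shift the dish, the carrier, the two vials or the black ring beside the stand, and finish with the hand clear.

Things in the scene. Friction and masses are not known exactly. Their poses are not given: they have to be found in the camera images.
- index_stand: Fixed stand: aluminium slab 256 x 180 x 12 mm, pivot column, drilled steel index plate (top 34 mm up). Origin on the desk, on the pivot axis; x points from the pivot to the middle of five index holes (away from the robot at yaw 0), y left, z up. Holes: 95 mm radius, 24 degrees apart. Two specimen pads (14 mm high) at x = -91, y = +41 and -41 mm. Position and yaw vary.
- magnifier_arm (a joint): Turn of the arm about the upright pivot (rad), 0 = middle hole, positive anticlockwise from above: ring to the stand's +y, lens to its -y. Holes at 0, +-0.419, +-0.838; play 0.015 in a hole. Grey bar 26 mm wide, top 52 mm up (pivot nut 64 mm), lens at one end, pin and ring at the other, 95 mm from the pivot. Stiff hinge (0.1 N m): stays where left when the pin is out.
- index_pin (a joint): Lift of the spring pin with its pull ring (m): 0 = fully home in a hole, stop at 0.025. Clear of the plate from 0.008 up; released between holes it rests on the plate at 0.007 and snaps in when a hole comes under it. Lifting takes about 4 N at first, 7 N at the top. Its housing on the arm reaches 72 mm above the desk.
- pull_ring: Upright steel ring on the pin, across the arm: 8 mm round bar, 76 x 62 mm outside, opening 46 mm high, 60 mm wide at mid height. Origin: middle of the opening, 108 mm up when home; x = axis of the opening, level, away from the pivot; y along its width; z up. Underside of the top bar 23 mm above the origin. A tilted fingertip can enter from either side; it moves only with pin and arm.
- lens_center (a point): Centre of the round magnifier lens (62 mm over its black frame) on the other end of the arm, 100 mm from the pivot, 46 mm above the desk.
- petri_dish: Open clear petri dish with a small dark chip in it, 60 mm across, 13 mm high, standing loose on one of the two pads (either one). Origin at the centre of its underside.
- wafer_carrier: Round white wafer carrier with closed lid, 77 mm across, 16 mm high, loose on the other pad. Origin at the centre of its underside.
- vial_0: Bystander: small glass vial with blue cap, 22 mm across, 53 mm high, upright on the desk to the left of the stand. Origin at the centre of its underside.
- vial_1: Bystander: small glass vial with black cap, 22 mm across, 53 mm high, upright on the desk to the right of the stand. Origin at the centre of its underside.
- adapter_ring: Bystander: black adapter ring, 36 mm across, 13 mm high, flat on the desk to the right of the stand. Origin at the centre of its underside.
Not all that is in view belongs to the job. Leave any turquoise look-alike of the petri_dish alone.

How it is judged (in metres and radians):
On the way, in this order (a step that is already met when the one before it is completed fails the run):
1. the pin is lifted clear of the index plate by its ring while the arm still stands at the middle hole (value of joint index_pin above 0.008 m and value of joint magnifier_arm between -0.25 and 0.25 rad), for 0.1 s.
2. the lens stands over the petri dish with the pin fully home in that hole (horizontal distance between lens_center and petri_dish below 0.015 m and value of joint index_pin below 0.002 m), for 0.2 s.
At the end, for the whole second after the job is handed in: The lens centre is within 15 mm (in plan) of the petri dish's centre, the index pin is within 2 mm of fully home, and the arm is at rest (all of step 2 and velocity of joint magnifier_arm between -0.05 and 0.05 rad/s); the robot touches nothing.
It fails at once if the ring is gripped or forced: more than 30 N between the fingers and the ring (contact force between the fingers and pull_ring above 30 N).
It fails at once if the petri dish or the wafer carrier is shifted more than 8 mm (distance of any of petri_dish, wafer_carrier from where it was at the start of the episode above 0.008 m).
It fails at once if a bystander (vial or adapter ring) is shifted or lifted more than 10 mm (distance of any of vial_0, vial_1, adapter_ring from where it was at the start of the episode above 0.01 m).
It also fails if it takes over 45 s, if anything falls off the work surface, if the arm or the gripper's body presses on something with over 40 N, if the wrist force passes 120 N, or if a joint passes its speed limit or range.

## Working session

There is one attempt and no reset: what is moved stays moved. The work goes in short steps, Python scripts to look and compute and a shell command to move; the robot and the scene stay as the last step left them, time stands still between calls to the robot, and variables do not carry over. Pictures are saved under pics/ and viewed, at most 10 in all, crops included, and the job is handed in when it is done.

```bash
mkdir -p pics
python3 - <<'E'
from plant import sensors,get_image,ctrl
import cv2,numpy as np
for n in("scene","top"):
    d=get_image(n); cv2.imwrite(f"pics/{n}0.png",d["color"]); np.savez(f"{n}0.npz",**d)
    R=cv2.Rodrigues(np.array(d["rvec"],float))[0]; print(n,(-R.T@np.array(d["tvec"]).ravel()).round(), R[2].round(2),np.array(d["K"])[0,0])
s=sensors.get_state(); print(s["tcp_pos"],s["tcp_rot"],s["clock"],s["finger_gap"],ctrl.grasp_offset)
E
```

```text
scene [ -38. -494.  697.] [ 0.61  0.46 -0.65] 588.8821612060883
top [481. -85. 954.] [ 0.03  0.01 -1.  ] 539.8225778864808
[150.31700664 554.53190049 230.48914818] [-3.13994747e+00 -2.12987410e-04  2.87677704e+00] 0.1 85.68910700762719 -18.700000000000003
```

View pics/scene0.png

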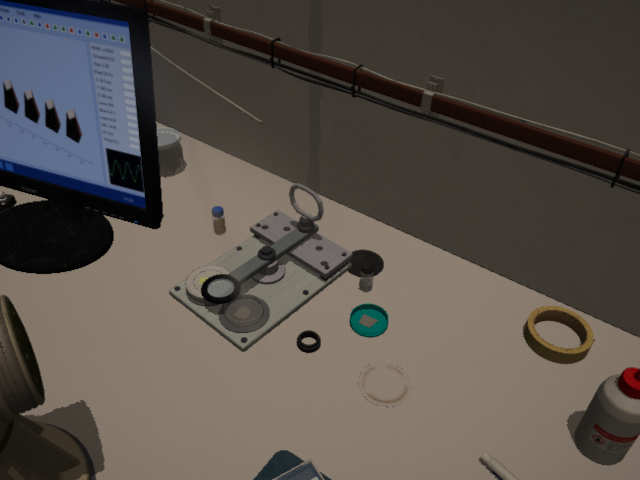

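View pics/top0.png

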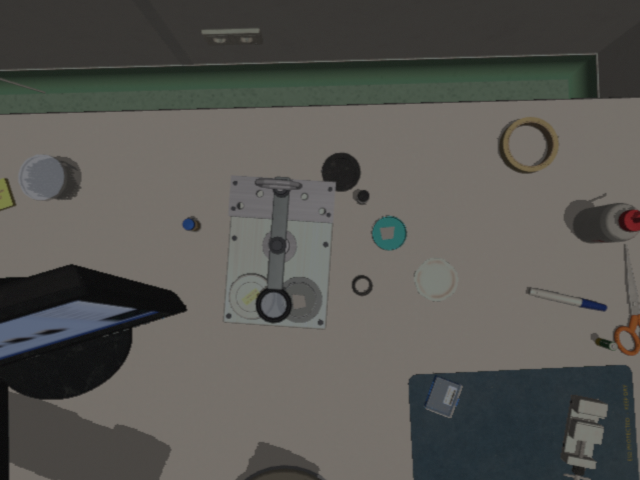

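Scene: stand at top-view (280,250), pull ring (279,184), nut (278,245), lens (274,305). Dish candidates: clear dish with chip on the stand's right pad (299,300), turquoise look-alike (389,233), clear lid on the desk (436,279). The white carrier is on the left pad (248,295). I choose (299,300) and check it in a crop.

```bash
cat > h.py <<'E'
import numpy as np,cv2
def load(n): return dict(np.load(n+".npz"))
def ray(d,uv):
    R=cv2.Rodrigues(d["rvec"].astype(float))[0]; C=-R.T@d["tvec"].ravel()
    return C,R.T@np.linalg.inv(d["K"])@np.array([uv[0],uv[1],1.])
def plane(d,uv,z):
    C,r=ray(d,uv); return C+r*(z-C[2])/r[2]
def proj(d,P): return cv2.projectPoints(np.array(P,float).reshape(-1,1,3),d["rvec"].astype(float),d["tvec"].astype(float),d["K"],None)[0].reshape(-1,2)
def tri(a,ua,b,ub):
    A,r=ray(a,ua);B,s=ray(b,ub);r/=np.linalg.norm(r);s/=np.linalg.norm(s)
    t=np.linalg.lstsq(np.c_[r,-s],B-A,rcond=None)[0]; p,q=A+t[0]*r,B+t[1]*s
    return (p+q)/2,np.linalg.norm(p-q)
E
python3 - <<'E'
from h import *
t=load("top0");s=load("scene0")
im=t["color"]
g=cv2.cvtColor(im,cv2.COLOR_BGR2GRAY)
c=cv2.convertScaleAbs(im[165:340,215:350],alpha=1.6); a=cv2.resize(c,None,fx=3.4,fy=3.4,interpolation=cv2.INTER_CUBIC)
c2=cv2.convertScaleAbs(s["color"][170:350,165:365],alpha=1.6); b=cv2.resize(c2,None,fx=1.65,fy=1.65,interpolation=cv2.INTER_CUBIC)
o=np.zeros((600,800,3),np.uint8); o[:min(600,a.shape[0]),:a.shape[1]]=a[:600]; o[:b.shape[0],a.shape[1]:a.shape[1]+b.shape[1]]=b[:, :800-a.shape[1]]
cv2.imwrite("pics/crop.png",o); print(a.shape,b.shape)
P=lambda n,uv,z:print(n,plane(t,uv,z).round(1))
for n,uv,z in [("nut",(278,245),64),("lens",(274,305),49),("dish",(299,300),22),("carrier",(250,296),30),
 ("s1",(228,316),12),("s2",(320,322),12),("s3",(325,244),12),("s4",(235,238),12),("p1",(235,183),34),("p2",(331,189),34),("ringtop",(279,184),139),("vial1",(363,197),53),("vial0",(190,225),53)]:P(n,uv,z)
for n,ut,us in [("nut",(278,245),(267,252)),("lens",(274,305),(221,288)),("vial0",(190,224),(218,211)),("monTR?",(185,303),(150,10)),("monBR?",(185,303),(160,222)),("monL",(75,266),(150,10))]:
    print(n,*tri(t,ut,s,us))
E
```

```text
(595, 459, 3) (297, 330, 3)
nut [499.7  -5.1  64. ]
lens [399.8   4.9  49. ]
dish [405.  -35.7  22. ]
carrier [414.3  47.6  30. ]
s1 [379.   89.2  12. ]
s2 [365.3 -70.9  12. ]
s3 [500.7 -82.6  12. ]
s4 [514.8  74.6  12. ]
p1 [608.3  69.2  34. ]
p2 [594.1 -95.   34. ]
ringtop [590.7 -15.3 139. ]
vial1 [ 577.1 -148.1   53. ]
vial0 [536.8 142.9  53. ]
nut [499.76173653  -4.39200255  57.1516042 ] 0.3343057353927952
lens [399.64497975   5.03480493  47.3941324 ] 0.08613209271241888
vial0 [538.47757655 144.33954991  48.54673863] 0.8865786440528841
monTR? [423.7965293   63.41590239 449.83482217] 42.33797747632402
monBR? [410.01275642 140.24071685 105.89820635] 2.677081615503302
monL [476.4894999  165.48613529 417.95204587] 1.8397594161502129
```

View pics/crop.png

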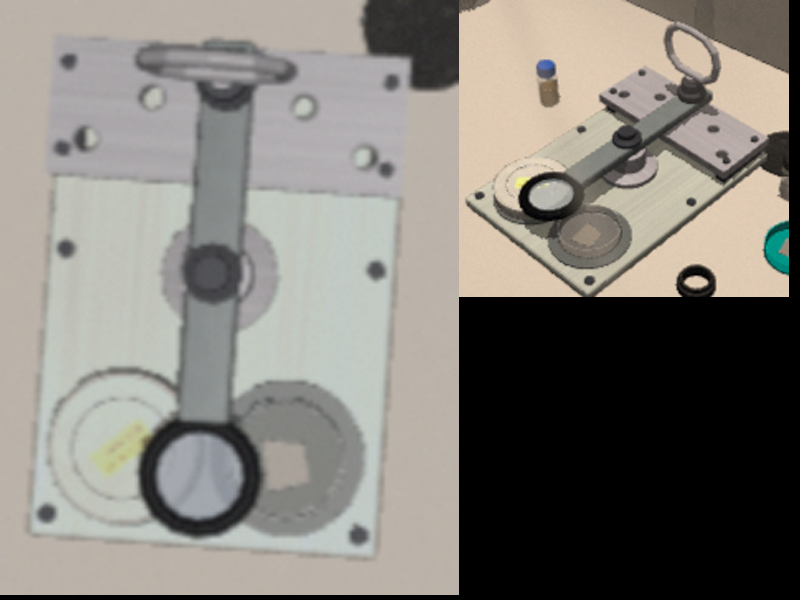

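The crop confirms it: the clear dish with the chip is on the right pad (stand −y), so the arm must turn to +0.419. Ring is at about (594,−13,108) and stand yaw is about −0.09. The monitor lies at x+0.4y > 430, so I go around on the robot side.

```bash
cat > to.py <<'E'
import sys,numpy as np
from scipy.spatial.transform import Rotation as R
from plant import sensors
# to.py x y z depression_deg heading_rad : shift and turn in tool axes
x,y,z,d,h=map(float,sys.argv[1:6]); s=sensors.get_state()
r0=R.from_euler("xyz",s["tcp_rot"]); d=np.radians(d)
Z=np.array([np.cos(d)*np.cos(h),np.cos(d)*np.sin(h),-np.sin(d)]);Y=np.array([-np.sin(h),np.cos(h),0])
T=R.from_matrix(np.c_[np.cross(Y,Z),Y,Z])
print("at",np.round(s["tcp_pos"],1),"f",np.round(s["force"],1),"t",s["clock"],"gap",round(s["finger_gap"],1))
print("shift",r0.inv().apply(np.array([x,y,z])-s["tcp_pos"]).round(1),"turn",(r0.inv()*T).as_rotvec().round(3))
print("axes of tool: world x,y,z in tool:",r0.inv().as_matrix().round(3).T.tolist())
E
python3 to.py 370 -60 300 90 0; python3 to.py 370 -60 300 60 -0.09
```

```text
at [150.3 554.5 230.5] f [-0.4 -1.1  0.1] t 0.1 gap 85.7
shift [-372.9 -535.7  -68.7] turn [-0.002 -0.    -0.265]
axes of tool: world x,y,z in tool: [[-0.965, 0.262, -0.001], [0.262, 0.965, -0.002], [0.0, -0.002, -1.0]]
at [150.3 554.5 230.5] f [-0.4 -1.1  0.1] t 0.1 gap 85.7
shift [-372.9 -535.7  -68.7] turn [-0.047 -0.523 -0.17 ]
axes of tool: world x,y,z in tool: [[-0.965, 0.262, -0.001], [0.262, 0.965, -0.002], [0.0, -0.002, -1.0]]
```

```bash
python3 -m creep '[[[-30,-43,-6],[0,0,-0.02]],[[-60,-86,-12],[0,0,-0.04]],[[-90,-130,-17],[0,0,-0.06]],[[-120,-173,-22],[0,0,-0.08]],[[-150,-216,-28],[0,0,-0.1]],[[-180,-259,-33],[0,0,-0.12]],[[-210,-302,-39],[0,0,-0.15]],[[-240,-345,-44],[0,0,-0.17]]]' 0 20; python3 to.py 370 -60 300 60 -0.09
```

```text
clock: 1.1
tcp_pos: [291.9, 157.7, 275.4]
tcp_rot: [3.141, 0.0, 3.048]
force: [0.7, -0.4, 0.3]
finger_gap: -0.0
grip_force: 0.0
at [291.9 157.7 275.4] f [ 0.7 -0.4  0.3] t 1.1 gap -0.0
shift [ -98.1 -209.4  -24.6] turn [-0.001 -0.523 -0.003]
axes of tool: world x,y,z in tool: [[-0.996, 0.093, 0.0], [0.093, 0.996, 0.0], [-0.0, 0.0, -1.0]]
```

```bash
python3 -m creep '[[[-15,-45,-5],[0,-0.1,0]],[[-35,-95,-10],[0,-0.2,0]],[[-65,-140,-15],[0,-0.3,0]],[[-95,-180,-20],[0,-0.4,0]],[[-100,-190,-20],[0,-0.52,0]],[[-100,-190,-20],[0,-0.52,0]]]'; python3 to.py 500 -5 185 35 -0.09;python3 to.py 565 -11 130 35 -0.09
```

```text
clock: 1.85
tcp_pos: [371.5, -39.9, 293.7]
tcp_rot: [3.141, 0.519, 3.042]
force: [-0.4, -0.2, 0.5]
finger_gap: -0.1
grip_force: 0.0
at [371.5 -39.9 293.7] f [-0.4 -0.2  0.5] t 1.85 gap -0.1
shift [-54.2  47.4 156.1] turn [-0.006 -0.441 -0.007]
axes of tool: world x,y,z in tool: [[-0.864, 0.099, 0.493], [0.086, 0.995, -0.048], [-0.496, 0.001, -0.869]]
at [371.5 -39.9 293.7] f [-0.4 -0.2  0.5] t 1.85 gap -0.1
shift [-83.7  47.8 236.2] turn [-0.006 -0.441 -0.007]
axes of tool: world x,y,z in tool: [[-0.864, 0.099, 0.493], [0.086, 0.995, -0.048], [-0.496, 0.001, -0.869]]
```

```bash
python3 -m creep '[[[-14,12,39],[0,-0.11,0]],[[-27,24,78],[0,-0.22,0]],[[-41,36,117],[0,-0.33,0]],[[-54,47,156],[0,-0.44,0]],[[-54,47,156],[0,-0.44,0]],[[-54,47,156],[0,-0.44,0]]]'; python3 to.py 566 -11 126 35 -0.09
python3 - <<'E'
from plant import get_image
import cv2,numpy as np
o=np.zeros((480,800,3),np.uint8)
for i,n in enumerate(("scene","top")):
    d=get_image(n); np.savez(n+"1.npz",**d); c=d["color"]
    c=c[150:330,160:360] if i==0 else c[130:330,190:370]
    c=cv2.resize(cv2.convertScaleAbs(c,alpha=1.6),(400,int(400*c.shape[0]/c.shape[1])),interpolation=cv2.INTER_CUBIC); o[:c.shape[0],400*i:400*i+400]=c
cv2.imwrite("pics/c1.png",o)
E
```

```text
clock: 2.6
tcp_pos: [530.4, -2.7, 229.1]
tcp_rot: [-3.141, 0.892, 3.048]
force: [0.4, -0.6, 0.3]
finger_gap: -0.1
grip_force: 0.0
at [530.4  -2.7 229.1] f [ 0.4 -0.6  0.3] t 2.6 gap -0.1
shift [57.5 -5.  92.9] turn [-0.003 -0.068 -0.002]
axes of tool: world x,y,z in tool: [[-0.625, 0.094, 0.775], [0.059, 0.996, -0.073], [-0.778, -0.0, -0.628]]
```

View pics/c1.png

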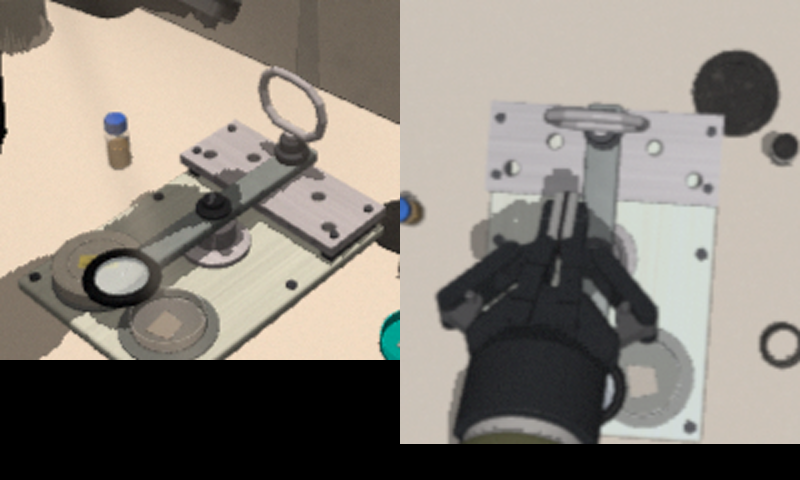

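Scene crop: ring free and upright at (292,103). Top crop: fingers at (562,190), short of the ring at (598,120). The tool is higher than commanded, so I check for a joint limit.

```bash
python3 -m creep '[[[0,0,0],[0,0,0]],[[0,0,0],[0,0,0]]]'; python3 -c "
from plant import sensors;s=sensors.get_state();print(s['joints'],s['joint_velocities'])"; python3 to.py 540 -9 144 35 -0.09
```

```text
clock: 2.95
tcp_pos: [530.9, -4.2, 231.6]
tcp_rot: [-3.14, 0.898, 3.046]
force: [0.9, 0.1, 0.4]
finger_gap: 0.1
grip_force: 0.0
[-0.20970872 -0.34649566 -1.02665605 -0.00450357  0.08806743 -0.07129252] [-0.00060308  0.00453637 -0.00120843 -0.00422956 -0.00215276 -0.00104546]
at [530.9  -4.2 231.6] f [0.9 0.1 0.4] t 2.95 gap 0.1
shift [62.6 -3.8 62. ] turn [-0.006 -0.062 -0.003]
axes of tool: world x,y,z in tool: [[-0.62, 0.096, 0.779], [0.059, 0.995, -0.076], [-0.782, -0.001, -0.623]]
```

Joint 3 sits at its limit (−1.03), so at 35° below level the retracted pose is out of reach. A planar fit of the arm shows about 45° is fine. I check the ring position in two views, then go on at 45°.

```bash
python3 - <<'E'
from h import *
t=load("top0");s=load("scene0")
print(tri(t,(278.8,184.4),s,(306.2,202.1)), plane(t,(278.8,184.4),108))
print(proj(s,[594.3,-13.3,108]),proj(t,[594.3,-13.3,108]))
# gap-pixel check: top and bottom of ring opening in scene for model
print(proj(s,[[594.3,-13.3,135],[594.3,-13.3,81]]))
E
python3 to.py 562 -10.5 141 45 -0.09
```

```text
(array([594.44952918, -12.27734752, 106.88225824]), np.float64(0.2859802218260368)) [594.21205143 -12.26124624 108.        ]
[[306.54759901 201.82955902]] [[279.45759727 184.32872887]]
[[306.61443503 188.6213604 ]
 [306.48309389 214.5771238 ]]
at [530.9  -4.2 231.6] f [0.9 0.1 0.4] t 2.95 gap 0.1
shift [51.2 -3.2 81.2] turn [-0.005  0.113 -0.004]
axes of tool: world x,y,z in tool: [[-0.62, 0.096, 0.779], [0.059, 0.995, -0.076], [-0.782, -0.001, -0.623]]
```

```bash
python3 -m creep '[[[10,-1,16],[0,0.03,0]],[[20,-1,32],[0,0.06,0]],[[31,-2,49],[0,0.09,0]],[[41,-3,65],[0,0.11,0]],[[51,-3,81],[0,0.11,0]],[[51,-3,81],[0,0.11,0]],[[51,-3,81],[0,0.11,0]]]';python3 -c "
from plant import sensors;s=sensors.get_state();print(s['joints'])"; python3 to.py 561.4 -9.8 141 45 -0.09;python3 to.py 610 -14 92 45 -0.09
```

```text
clock: 3.82
tcp_pos: [562.1, -10.1, 141.1]
tcp_rot: [-3.141, 0.787, 3.046]
force: [-0.1, 0.6, -1.0]
finger_gap: 0.1
grip_force: 0.0
[-0.20044812 -0.08660105 -1.02481891 -0.15219236  0.07347957 -0.07427917]
at [562.1 -10.1 141.1] f [-0.1  0.6 -1. ] t 3.825 gap 0.1
shift [ 0.6  0.2 -0.5] turn [-0.005  0.002 -0.004]
axes of tool: world x,y,z in tool: [[-0.702, 0.096, 0.705], [0.067, 0.995, -0.068], [-0.709, -0.001, -0.706]]
at [562.1 -10.1 141.1] f [-0.1  0.6 -1. ] t 3.825 gap 0.1
shift [ 0.9  0.7 68.7] turn [-0.005  0.002 -0.004]
axes of tool: world x,y,z in tool: [[-0.702, 0.096, 0.705], [0.067, 0.995, -0.068], [-0.709, -0.001, -0.706]]
```

Exactly reached. I go in along the tool axis, first to the ring plane and a bit beyond.

```bash
python3 -m creep '[[[1,0,15],[0,0,0]],[[1,0,30],[0,0,0]],[[1,0,40],[0,0,0]],[[1,0,48],[0,0,0]],[[1,0,54],[0,0,0]],[[1,0,54],[0,0,0]]]'; python3 to.py 608 -14 94 45 -0.09
python3 - <<'E'
from plant import get_image
import cv2,numpy as np
o=np.zeros((480,800,3),np.uint8)
for i,n in enumerate(("scene","top")):
    d=get_image(n); c=d["color"]
    c=c[160:290,230:360] if i==0 else c[130:330,190:370]
    c=cv2.resize(cv2.convertScaleAbs(c,alpha=1.8),(400,int(400*c.shape[0]/c.shape[1])),interpolation=cv2.INTER_CUBIC); o[:c.shape[0],400*i:400*i+400]=c
cv2.imwrite("pics/c2.png",o)
E
```

```text
clock: 4.58
tcp_pos: [599.6, -13.5, 101.4]
tcp_rot: [-3.141, 0.787, 3.047]
force: [-0.2, 0.1, -0.2]
finger_gap: 0.2
grip_force: 0.0
at [599.6 -13.5 101.4] f [-0.2  0.1 -0.2] t 4.575 gap 0.2
shift [-0.7  0.3 11.2] turn [-0.004  0.001 -0.004]
axes of tool: world x,y,z in tool: [[-0.703, 0.096, 0.705], [0.067, 0.995, -0.068], [-0.708, -0.001, -0.706]]
```

View pics/c2.png

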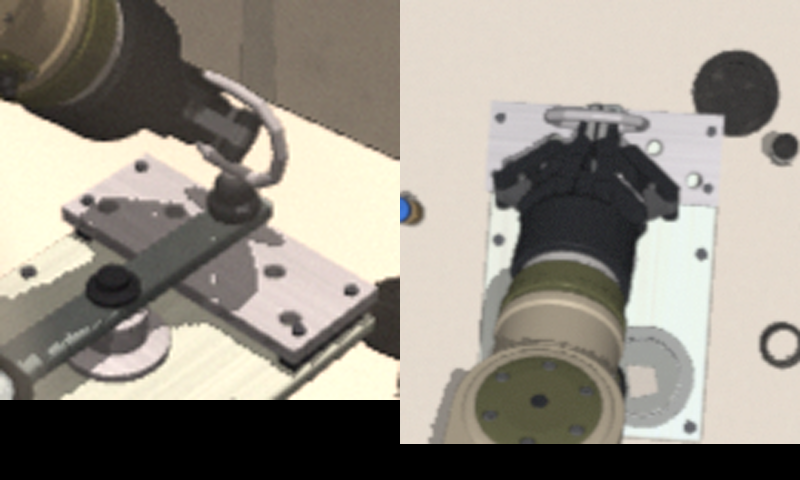

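Fingertips are through the ring (scene crop at (235,130)) with no contact force. I push in a little more, then lift slowly.

```bash
python3 -m creep '[[[0,0,7],[0,0,0]],[[-3,0,4],[0,0,0]],[[-5,0,2],[0,0,0]],[[-6.5,0,0.5],[0,0,0]],[[-8,0,-1],[0,0,0]],[[-9.5,0,-2.5],[0,0,0]],[[-11,0,-4],[0,0,0]],[[-11,0,-4],[0,0,0]]]'; python3 to.py 604 -14 120 45 -0.09
```

```text
clock: 5.68
tcp_pos: [603.3, -13.7, 111.3]
tcp_rot: [-3.141, 0.785, 3.046]
force: [-4.8, 0.8, -4.8]
finger_gap: -0.2
grip_force: 3.3
at [603.3 -13.7 111.3] f [-4.8  0.8 -4.8] t 5.675 gap -0.2
shift [-6.6 -0.3 -5.7] turn [-0.004 -0.001 -0.004]
axes of tool: world x,y,z in tool: [[-0.704, 0.095, 0.703], [0.067, 0.995, -0.068], [-0.707, -0.0, -0.708]]
```

```bash
python3 -m creep '[[[-1.5,0,-1.5],[0,0,0]],[[-3,0,-3],[0,0,0]],[[-4.5,0,-4.5],[0,0,0]],[[-6,0,-6],[0,0,0]],[[-7.5,0,-7.5],[0,0,0]],[[-9,0,-9],[0,0,0]],[[-10,0,-10],[0,0,0]],[[-10,0,-10],[0,0,0]]]'
python3 - <<'E'
from plant import get_image
import cv2,numpy as np
d=get_image("scene");np.savez("scene2.npz",**d);c=d["color"][140:290,210:360];cv2.imwrite("pics/c3.png",cv2.resize(cv2.convertScaleAbs(c,alpha=1.8),(600,600),interpolation=cv2.INTER_CUBIC))
E
```

```text
clock: 6.68
tcp_pos: [603.4, -13.7, 125.5]
tcp_rot: [-3.141, 0.785, 3.046]
force: [-6.2, 1.3, -6.8]
finger_gap: 0.0
grip_force: 4.2
```

View pics/c3.png

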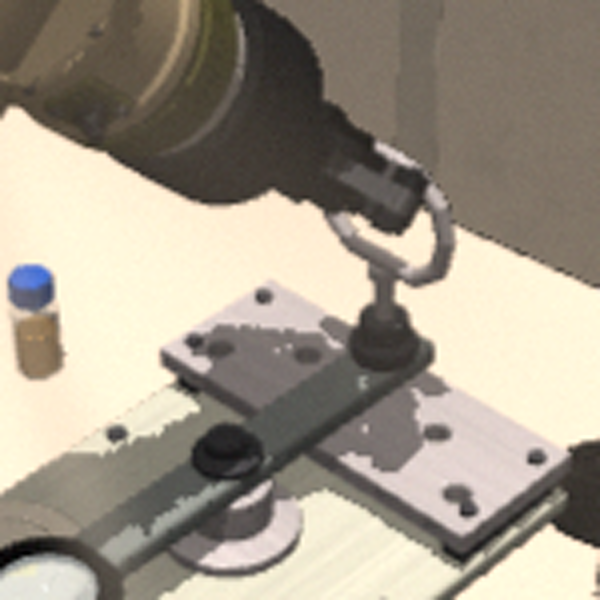

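The pin is clearly raised: the stem shows at (382,290) and the ring hangs on the fingertips. Now I swing about the pivot, turning the tool along with it.

```bash
python3 to.py 602.3 12.2 125.5 45 0.16; python3 to.py 597 32 125.5 45 0.33
```

```text
at [603.4 -13.7 125.4] f [-6.   1.9 -6.5] t 6.725 gap 0.2
shift [ 2.5 25.7 -2.6] turn [-0.181 -0.001 -0.181]
axes of tool: world x,y,z in tool: [[-0.704, 0.095, 0.703], [0.067, 0.995, -0.068], [-0.707, -0.0, -0.708]]
at [603.4 -13.7 125.4] f [-6.   1.9 -6.5] t 6.725 gap 0.2
shift [ 7.5 44.9 -7.6] turn [-0.301 -0.001 -0.301]
axes of tool: world x,y,z in tool: [[-0.704, 0.095, 0.703], [0.067, 0.995, -0.068], [-0.707, -0.0, -0.708]]
```

```bash
cat > ang.py <<'E'
# arm angle from lens (black frame) blob in the scene view
from h import *
from plant import get_image
import sys
d=get_image("scene");np.savez("cur.npz",**d);c=d["color"]
e=np.array([-.088,0]);
piv=np.array([499.7,-4.8])
g=cv2.cvtColor(c,cv2.COLOR_BGR2GRAY)
best=[]
for a in np.arange(-.1,.7,.01):   # sample the frame circle radius 28 mm for darkness
    h=-.086+a; L=piv-100*np.array([np.cos(h),np.sin(h)])
    th=np.arange(0,6.28,.1); P=np.c_[L[0]+28*np.cos(th),L[1]+28*np.sin(th),0*th+49]
    uv=proj(d,P).round().astype(int); best.append((g[uv[:,1],uv[:,0]].mean(),round(a,3)))
print("angle",sorted(best)[:3])
cv2.imwrite("pics/"+sys.argv[1],cv2.resize(cv2.convertScaleAbs(c[140:360,160:380],alpha=1.8),(600,600),interpolation=cv2.INTER_CUBIC))
E
python3 -m creep '[[[0.5,5,-0.5],[-0.03,0,-0.03]],[[1,10,-1],[-0.06,0,-0.06]],[[1,14,-1],[-0.09,0,-0.09]],[[2,18,-2],[-0.12,0,-0.12]],[[2,22,-2],[-0.15,0,-0.15]],[[2.5,25.7,-2.5],[-0.18,0,-0.18]],[[2.5,25.7,-2.5],[-0.18,0,-0.18]]]'; python3 ang.py c4.png
```

```text
clock: 7.6
tcp_pos: [603.1, 11.3, 126.0]
tcp_rot: [-3.14, 0.786, -2.983]
force: [-4.4, 0.7, -5.9]
finger_gap: 0.0
grip_force: 3.9
angle [(np.float64(23.38095238095238), np.float64(0.23)), (np.float64(23.41269841269841), np.float64(0.22)), (np.float64(24.873015873015873), np.float64(0.24))]
```

View pics/c4.png

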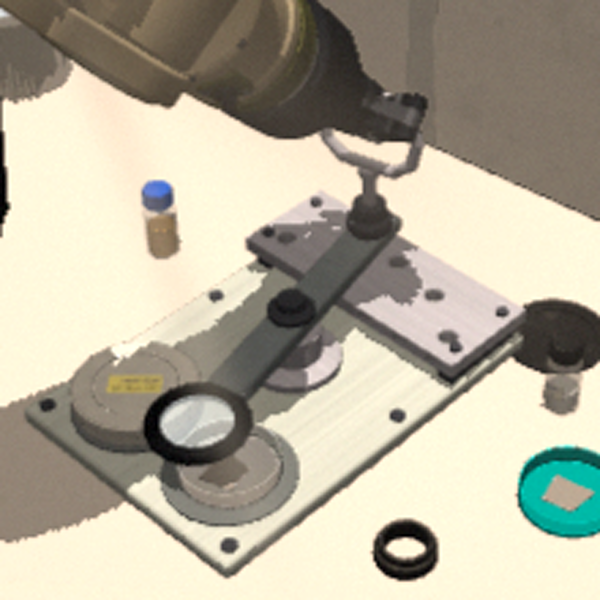

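The arm follows by friction (angle about 0.23; lens at (197,420), moving toward the dish at (230,465)). I continue by about 0.19 rad.

```bash
python3 to.py 598.2 29.6 125.5 45 0.345
```

```text
at [603.1  11.3 126. ] f [-4.2 -1.6 -6.7] t 7.65 gap 0.1
shift [ 1.7 18.8 -1. ] turn [-0.134  0.    -0.132]
axes of tool: world x,y,z in tool: [[-0.698, -0.156, 0.699], [-0.111, 0.988, 0.11], [-0.707, -0.001, -0.707]]
```

```bash
python3 -m creep '[[[0,4,0],[-0.03,0,-0.03]],[[0.5,8,-0.5],[-0.06,0,-0.06]],[[1,12,-1],[-0.08,0,-0.08]],[[1.5,16,-1],[-0.11,0,-0.11]],[[1.7,18.8,-1],[-0.134,0,-0.132]],[[1.7,18.8,-1],[-0.134,0,-0.132]]]'; python3 ang.py c5.png; python3 to.py 598.2 29.6 125.5 45 0.345
```

```text
clock: 8.4
tcp_pos: [598.7, 30.0, 126.0]
tcp_rot: [3.141, 0.787, -2.795]
force: [-2.3, -0.4, -6.8]
finger_gap: 0.2
grip_force: 3.2
angle [(np.float64(21.396825396825395), np.float64(0.4)), (np.float64(21.6984126984127), np.float64(0.41)), (np.float64(21.984126984126984), np.float64(0.42))]
at [598.7  30.  126. ] f [-2.5 -1.5 -6.5] t 8.45 gap 0.2
shift [ 0.8 -0.3 -0.1] turn [0.001 0.001 0.001]
axes of tool: world x,y,z in tool: [[-0.664, -0.339, 0.666], [-0.24, 0.941, 0.24], [-0.708, 0.0, -0.706]]
```

Angle is about 0.41. I lower to z≈110: force still on the ring there would mean the pin is below the plate surface.

```bash
python3 -m creep '[[[2,0,2],[0,0,0]],[[4,0,4],[0,0,0]],[[6,0,6],[0,0,0]],[[8,0,8],[0,0,0]],[[9.5,0,9.5],[0,0,0]],[[11,0,11],[0,0,0]],[[11,0,11],[0,0,0]]]'; python3 ang.py c5.png
```

```text
clock: 9.32
tcp_pos: [598.6, 30.2, 110.3]
tcp_rot: [3.141, 0.787, -2.795]
force: [-1.7, -1.1, -5.4]
finger_gap: -0.0
grip_force: 2.6
angle [(np.float64(21.49206349206349), np.float64(0.4)), (np.float64(21.523809523809526), np.float64(0.41)), (np.float64(21.746031746031747), np.float64(0.42))]
```

```bash
python3 -m creep '[[[0.7,0,0.7],[0,0,0]],[[1.4,0,1.4],[0,0,0]],[[2.1,0,2.1],[0,0,0]],[[2.1,0,2.1],[0,0,0]]]';python3 -m creep '[[[0.7,0,0.7],[0,0,0]],[[1.4,0,1.4],[0,0,0]],[[2.1,0,2.1],[0,0,0]],[[2.1,0,2.1],[0,0,0]]]';python3 -m creep '[[[1,0,1],[0,0,0]],[[2,0,2],[0,0,0]],[[3,0,3],[0,0,0]],[[3,0,3],[0,0,0]]]'; python3 ang.py c5.png
```

```text
clock: 9.88
tcp_pos: [598.6, 30.2, 107.4]
tcp_rot: [3.141, 0.787, -2.795]
force: [-2.1, -0.6, -4.2]
finger_gap: 0.0
grip_force: 2.3
clock: 10.38
tcp_pos: [598.9, 30.2, 104.8]
tcp_rot: [-3.141, 0.788, -2.794]
force: [-3.1, -0.6, -2.0]
finger_gap: 0.1
grip_force: 1.6
clock: 10.88
tcp_pos: [598.9, 30.3, 100.4]
tcp_rot: [-3.142, 0.787, -2.794]
force: [0.9, 0.6, -0.3]
finger_gap: -0.1
grip_force: 0.0
angle [(np.float64(21.523809523809526), np.float64(0.4)), (np.float64(21.634920634920636), np.float64(0.41)), (np.float64(21.857142857142858), np.float64(0.42))]
```

View pics/c5.png

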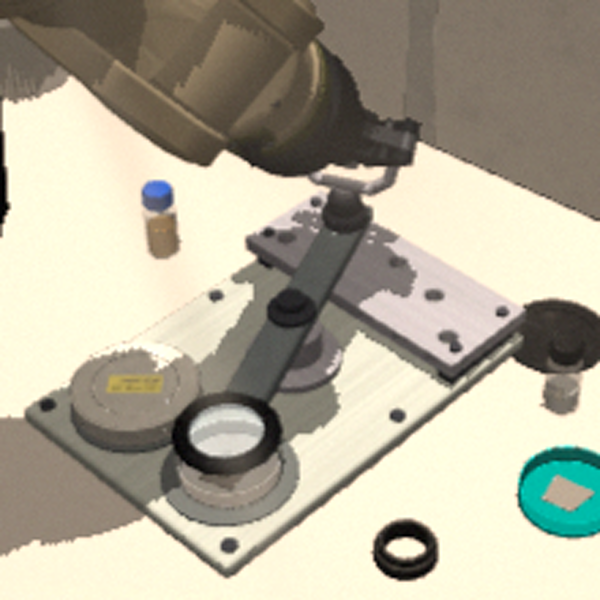

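Contact was lost only below z≈104, the home height, and no stem is visible, so the pin looks home; lens is over the dish. I lower 3 mm to centre the tip, then withdraw along the tool axis.

```bash
python3 -m creep '[[[1,0,1],[0,0,0]],[[2,0,2],[0,0,0]],[[2,0,-6],[0,0,0]],[[2,0,-14],[0,0,0]],[[2,0,-22],[0,0,0]],[[2,0,-32],[0,0,0]],[[2,0,-44],[0,0,0]],[[2,0,-56],[0,0,0]]]';python3 -m creep '[[[0,0,0],[0,0,0]],[[-25,0,-25],[0,0,0]],[[-50,0,-50],[0,0,0]],[[-75,0,-75],[0,0,0]],[[-75,0,-75],[0,0,0]],[[-75,0,-75],[0,0,0]]]'; python3 ang.py c6.png
python3 - <<'E'
from h import *
from plant import get_image
d=get_image("top");np.savez("top3.npz",**d)
P=[499.7+95*np.cos(.333),-4.8+95*np.sin(.333)]
print(proj(dict(np.load("cur.npz")),[[*P,139],[*P,108],[*P,81]]))
E
```

```text
clock: 11.92
tcp_pos: [559.4, 16.1, 139.0]
tcp_rot: [-3.141, 0.787, -2.795]
force: [0.2, -0.4, -0.3]
finger_gap: -0.3
grip_force: 0.0
clock: 12.68
tcp_pos: [559.3, 16.4, 243.5]
tcp_rot: [3.14, 0.786, -2.796]
force: [0.2, 0.2, -0.4]
finger_gap: -0.2
grip_force: 0.0
angle [(np.float64(20.126984126984127), np.float64(0.41)), (np.float64(20.174603174603174), np.float64(0.4)), (np.float64(20.761904761904763), np.float64(0.42))]
[[286.01731028 179.5474234 ]
 [286.35510226 194.66640356]
 [286.63845069 207.34858474]]
```

View pics/c6.png

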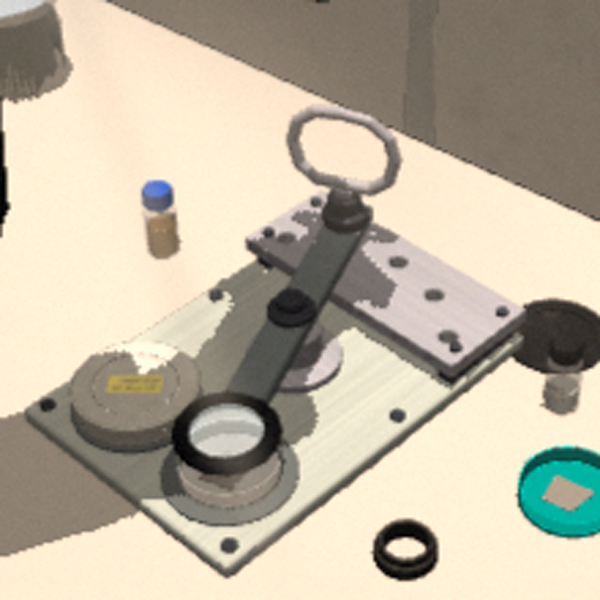

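Ring centre in the scene is at (285.8,195.0). The model for fully home gives (286.4,194.7), and 7 mm up would be about 3.4 px higher. So the pin is home, the lens is over the dish and the hand is clear.

```bash
python3 -c "
from plant import hand_in;print(hand_in())"
```

```text
the job is handed in; nothing more can be done
None
```

The pin was lifted by its ring, the arm swung one hole to put the lens over the petri dish, the pin dropped home, and the job was handed in with the hand clear; hand-in returned no verdict.

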